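Change the plug in a push-fit air outlet

TASK

Put the air outlet with the orange collar into use: hold its collar pressed in and draw out the red blanking plug, leave that plug in the small brown carton, then take the green stub out of the wooden rack and push it fully home in the same outlet until it locks, with the collar sprung back out. Do not drop the stub, and leave the blue-collared outlet with its white stub, the black stub in the rack and everything else standing about where they are.

Things in the scene. Friction and masses are not known exactly. Their poses are not given: they have to be found in the camera images.
- port_main: Aluminium housing, 50 x 50 x 46 mm, of the orange-collared push-fit outlet; fixed, tilted 35 degrees on a stand with a 120 x 84 mm base plate. Origin: centre of the bore's mouth in the top face; z points out along the bore (up and, at yaw 0, to -x); y is level. Two hidden spring pawls lock a plug by its groove; they let it go when the collar is over 4.5 mm in.
- floor_main (a point): Centre of the hard floor of that bore: bore 18 mm wide, 36 mm deep below the mouth. A plug is home with its nose end here; let go, it then has 1.5 mm of axial play and leans up to 4 degrees. A plug pushed in spreads the pawls by itself (a light push of 3 to 10 N, nose 16 to 22 mm deep); the collar dips 3 mm and springs back at about 33 mm.
- collar_rest (a point): Point on the bore axis, 14.5 mm above the mouth, level with the flat upper face of the orange collar at rest: a ring of 50 mm outer and 19 mm inner diameter round the plug. Two fingertips, some 30 mm apart astride the plug, can press it in and then close on the stem.
- collar_main (a joint): Travel of the orange collar along the bore axis, m: 0 at rest, 0.008 fully in. Sprung: 5.5 N to start, 14.5 N fully in. Once a plug is drawn 2 mm outward with the collar in, the pawls ride on its lip and it comes right out even if the collar rises with the fingertips.
- blank: Red blanking plug, 87 mm long, 60 g, locked home in the orange-collared outlet, 36 mm of stem showing above the collar. From the nose: cone widening from 8 to 16 mm diameter over 7 mm, 16 mm lip to 12.5 mm, groove of 10 mm diameter to 24 mm, then a plain stem of 16 mm diameter. Origin at the centre of the nose end, z along the stem to the top.
- blank_mid (a point): Middle of the red plug, on its axis, 43.5 mm from the nose.
- stub: Green stub with a white band near its top, 105 mm long, 60 g, standing nose down in one of the two holes of the wooden rack. Same nose, lip, groove and 16 mm stem as the red plug. Origin at the centre of the nose end, z along the stem to the top.
- spare: Black stub of the green one's shape and size, in the rack's other hole, 60 mm away. To be left alone. Origin at the nose end, z along the stem.
- rack: Wooden rack, fixed, 50 x 120 x 40 mm (x, y, z), origin at the centre of its underside; two upright holes at y = -30 and +30 mm, square, 19 mm wide, their floor 10 mm above the bench.
- carton: Small open brown carton, fixed, 114 x 129 x 69 mm (x, y, z), inside about 100 x 112 mm, floor 2 mm thick; origin at the centre of its underside.
- port_side: Housing of the blue-collared outlet, of the same make and size (frame alike), but tilted 25 degrees. To be left alone.
- collar_side (a joint): Travel of the blue collar of that outlet, m: 0 at rest. To be left alone.
- used: White stub of the green one's shape and size, locked home in the blue-collared outlet, 54 mm of it showing above the collar. To be left alone. Origin at the nose end, z along the stem.
- can: Blue can, 68 mm in diameter, 62 mm high, origin at the centre of its underside. Bystander.
- nails: Grey box of nails, 77 x 107 x 74 mm, origin under its centre. Bystander.
- glue: Glue bottle with a red nozzle, 36 x 50 x 169 mm, standing, origin under its centre. Bystander.
- tape: Roll of masking tape lying flat, 100 mm across, 25 mm high, origin under its centre. Bystander.

How it is judged:
By the outcome, as a careful person would: the job done as asked, in the order asked, and still so for the second after the job is handed in, with the robot touching nothing.
It also fails if it takes over 58 s, if anything falls off the work surface, if the arm or the gripper's body presses on something with over 40 N, if the wrist force passes 120 N, or if a joint passes its speed limit or range.

ROBOT

A 6-joint arm with a two-finger parallel gripper is mounted at the origin on the work surface; the furniture and walls round the work are solid. World frame = base frame: x ahead of the robot, y to its left, z up, the work surface at z = 0. Lengths are in m, angles in degrees, forces in N, time in s.
With the tool pointing down it reaches from about 0.25 to 0.725 m from the base axis. Payload 9.7 kg.
Tool frame: the origin (TCP) lies between the finger pads; the fingertips stand 19 mm ahead of it and the grasp point (between the pads) is the TCP; z points along the fingers, y is the line along which they close (so a half turn about z gives the same grasp; the last joint's range is limited). The gripper opens to 85 mm and grips with 20 to 120 N. Pads are 22 mm wide; open, the fingers measure 114 mm over their backs; the gripper's body (76 mm by 85 mm) begins 54 mm behind the grasp point. The pads swing forward as they close: fully open they stand 13 mm farther back than shut.
Start: joints at [63.656, 4.979, 10.078, 95.1, 0, 90], TCP at [0.244, 0.493, 0.25] pointing down, gripper open.
Joint ranges: [-179.16, 179.16], [-48.56, 103.87], [-65.8, 70.77], [-126.05, 130.52], [-82.76, 87.17], [-180, 180]. Speed limits (degrees/s): [127.2, 127.2, 147.25, 180, 180, 180].

INTERFACE

Orientations are given as [roll, pitch, yaw] about the fixed x, y, z axes, in that order (R = Rz(yaw) Ry(pitch) Rx(roll)).
In Python, from workcell import telemetry, camera, calibration, workorder gives the robot as it stands.
- The arm moves only by the tool play_rows, never from a script. Its argument "increments" is a list of rows, each a list of 3 entries, a list of its own where there are three numbers: the shift along the tool's x, y, z in mm, then the turn, a rotation vector about the tool's x, y, z in degrees, then the closure, from 0 (fully open) to 1 (shut). In form: [[[x, y, z], [ax, ay, az], jaw], ...]. A call has 1 to 20 rows; each row is the pose to reach, as a shift and turn from the pose commanded when the call began, along the tool's axes at that moment; what a row does not reach only later rows make up. A row lasts 1/10 s, in which the tool goes at most 50 mm and 8.59 degrees, less where a joint would pass 70% of its speed; a pose out of reach is approached as far as the arm can. A call with a gripper value outside its range is refused whole. The fingers move at their own pace and stop on an object; "grip_force" is the grip in N (left out, the last holds). Time passes only in rows, so rows that repeat a pose let the fingers close. It gives the time, the measured TCP pose, the force, the opening and the grip force at its end, in the units of the state.
- telemetry.get_obs(): the state, without advancing time (a new reading comes with each control period).
- camera(name): name is "scene" or "side" or "wrist"; returns (picture, depth): 420x560x3 uint8, red, green, blue; 420x560 float32, m along the optical axis (not along the pixel's ray), 0 where there is no reading.
- calibration(name): a dict with "vertical_fov" (degrees; the focal length in pixels is half the picture's height over the tangent of half this angle, whatever the lens; pixels are square), "cx", "cy" (the principal point, pixels), "rvec" (rotation vector, rad) and "tvec" (3), from world to camera coordinates, as OpenCV has them; the wrist camera has in their place "hand_eye" (4x4, takes a point from camera to tool coordinates, whose origin is the TCP and whose axes are the flange's). Camera axes: x right, y down, z forward; pixel columns grow to the right and rows downward; lengths in m; the calibration is good to about 2 mm. The wrist camera is an equidistant fisheye: a pixel r from the principal point sees the ray r / f radians off the axis. A picture is of the moment at which its call begins: read the wrist's pose just before it. calibration takes no time and is no camera call.
- workorder.job_done(): hands the job in; it is judged then, once.
The state is a dict: "time": time; "q": joint angles; "qd": joint speeds; "joint_efforts": joint torques, N m; "ee_pos": TCP position; "tcp_rot": TCP orientation; "wrist_force": force on the tool from outside, world axes, zero at the start; "torque": the same for the moment, N m; "opening": finger opening in m; "grasp_force": force on a finger pad.
Only numpy, scipy, OpenCV 4.12 (cv2) and the standard library are available. Lean on these libraries where they do the work, as an engineer would, in place of code of your own. Each camera call takes 0.05 s, during which the arm holds its last target. There are 200 camera calls.

## Working session

There is one attempt and no reset: what is moved stays moved. The work goes in short steps, Python scripts to look and compute and a tool call to move; the robot and the scene stay as the last step left them, time stands still between calls to the robot, and variables do not carry over. Pictures are saved under pics/ and viewed, at most 10 in all, crops included, and the job is handed in when it is done.

Besides the shell and the picture viewer there is one more tool, called after "Request:" as name(argument=value, ...), one argument or row to a line, values as JSON. play_rows: Moves the arm, as the interface text tells. Its arguments: {"type":"object","properties":{"increments":{"type":"array"},"grip_force":{"type":"number"}},"required":["increments"]}

```bash
ls; mkdir -p pics; python3 - <<'E'
from workcell import telemetry,camera,calibration
import cv2,numpy as np
print(telemetry.get_obs())
for n in("scene","side","wrist"):
    p,d=camera(n); np.savez(f"pics/{n}0.npz",p=p,d=d); cv2.imwrite(f"pics/{n}0.png",p[:,:,::-1]); print(n,calibration(n))
E
```

```text
pics
{'time': 0.0, 'q': array([ 6.36541030e+01,  5.00920140e+00,  1.00340972e+01,  9.50999631e+01,
       -1.48198814e-04,  8.99989463e+01]), 'qd': array([ 0.03045756, -0.07905821, -0.02701936, -0.07426017,  0.04779759,
       -0.03928327]), 'joint_efforts': array([-6.41865408e-04, -5.20385456e+01,  4.64802146e+01,  1.61797414e-02,
        9.26259372e-05,  8.05700093e-07]), 'ee_pos': array([0.24399056, 0.49268183, 0.24959808]), 'tcp_rot': array([-1.79924933e+02,  1.46818162e-04,  1.53655157e+02]), 'wrist_force': array([ 0.58739754, -0.34353424,  0.05541565]), 'torque': array([0.02869229, 0.01812125, 0.00192964]), 'grasp_force': 0.0, 'opening': 0.08570291495229755}
scene {'vertical_fov': 46.073718947455944, 'cx': 282.6271247609146, 'cy': 206.01499052394976, 'rvec': array([ 1.9492393 , -0.71379718,  0.43400212]), 'tvec': array([-0.43018881,  0.22345285,  1.0759415 ])}
side {'vertical_fov': 55.56617083644522, 'cx': 281.6048189437756, 'cy': 212.74707880588016, 'rvec': array([ 2.08082409, -0.45829955,  0.24723508]), 'tvec': array([-0.50273877,  0.21212738,  1.00968679])}
wrist {'vertical_fov': 65.70646984690485, 'cx': 273.9786908819923, 'cy': 209.50811700907843, 'hand_eye': array([[-4.21065558e-04, -9.52125293e-01, -3.05707785e-01,
         7.76419014e-02],
       [ 9.99999820e-01, -2.70371615e-04, -5.35275311e-04,
        -3.24742033e-04],
       [ 4.26994455e-04, -3.05707955e-01,  9.52125235e-01,
        -1.22785283e-01],
       [ 0.00000000e+00,  0.00000000e+00,  0.00000000e+00,
         1.00000000e+00]])}
```

```bash
python3 - <<'E'
import cv2
a=[cv2.imread(f"pics/{n}0.png") for n in("scene","side")]
cv2.imwrite("pics/a.png",cv2.resize(a[0],(784,588)));cv2.imwrite("pics/b.png",cv2.resize(a[1],(784,588)))
E
```

```text
(no output)
```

View pics/scene0.png

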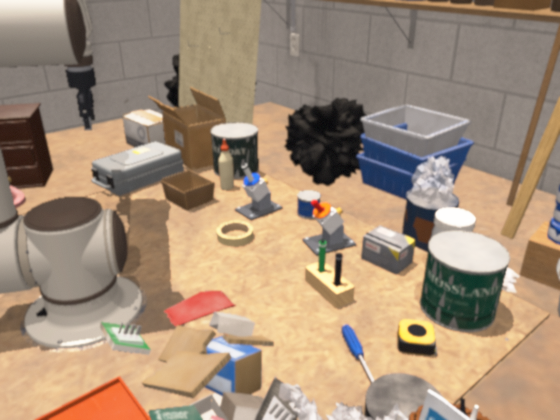

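View pics/side0.png

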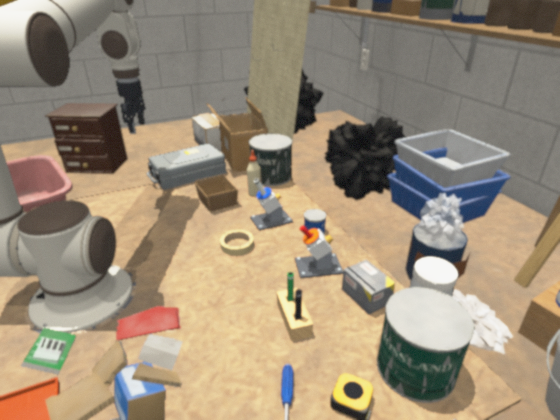

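The scene picture shows the orange collar at about (322,211) with the red plug at (317,204), the green stub at (322,255), the black stub at (338,268), the rack at (330,283), the carton at (188,190) and the blue collar at (250,181). The side picture shows the orange collar at (314,236), the green stub at (291,285) and the carton at (216,191).

```bash
cat > h.py <<'E'
import numpy as np,cv2
from scipy.spatial.transform import Rotation as R
from workcell import telemetry,camera,calibration
def tool(o): 
    T=np.eye(4);T[:3,:3]=R.from_euler('xyz',o['tcp_rot'],degrees=True).as_matrix();T[:3,3]=o['ee_pos'];return T
def cloud(n,d,o=None):
    c=calibration(n);f=210/np.tan(np.radians(c['vertical_fov']/2))
    v,u=np.mgrid[:420,:560];x=(u-c['cx'])/f;y=(v-c['cy'])/f
    if n=='wrist':
        r=np.hypot(x,y)+1e-9;s=np.tan(r)/r;x=x*s;y=y*s
    P=np.stack([x*d,y*d,d],-1)
    if n=='wrist':
        T=tool(o)@c['hand_eye'];return P@T[:3,:3].T+T[:3,3]
    Q=cv2.Rodrigues(c['rvec'])[0];return (P-c['tvec'])@Q
def hsv(p): return cv2.cvtColor(p,cv2.COLOR_RGB2HSV).astype(int)
def masks(p):
    H=hsv(p);h,s,v=H[...,0],H[...,1],H[...,2]
    return dict(red=((h<4)|(h>174))&(s>170)&(v>80),orange=(h>=5)&(h<=14)&(s>220)&(v>150),green=(h>50)&(h<85)&(s>120),blue=(h>100)&(h<125)&(s>150)&(v>90))
E
python3 - <<'E'
from h import *
np.set_printoptions(precision=4,suppress=True)
boxes={'scene':{'red':(300,190,345,230),'orange':(300,190,345,230),'green':(310,230,345,280),'blue':(235,160,270,195)},
'side':{'red':(295,220,340,255),'orange':(295,220,340,255),'green':(280,265,305,305),'blue':(250,180,285,205)}}
for n in boxes:
    z=np.load(f'pics/{n}0.npz');p,d=z['p'],z['d'];P=cloud(n,d);M=masks(p)
    for k,(a,b,c,e) in boxes[n].items():
        m=np.zeros_like(M[k]);m[b:e,a:c]=M[k][b:e,a:c];m&=d>0;q=P[m]
        print(n,k,len(q),q.mean(0),np.median(q,0),q.min(0),q.max(0))
    # rack/ carton / base points by height histogram
    for nm,(a,b,c,e) in {'scene':{'carton':(155,165,220,212),'rack':(300,255,360,310),'stand':(295,195,360,260)},'side':{'carton':(190,170,242,212),'rack':(270,280,318,345),'stand':(290,225,350,280)}}[n].items():
        q=P[b:e,a:c].reshape(-1,3);q=q[q[:,2]>(.006 if nm=='stand' else .03)];print(n,nm,len(q),np.percentile(q,[3,50,97],axis=0).tolist())
a=cv2.imread('pics/scene0.png')[155:310,160:370];b=cv2.imread('pics/side0.png')[210:345,260:340]
cv2.imwrite('pics/c.png',cv2.resize(np.hstack([cv2.resize(a,None,fx=2.6,fy=2.6,interpolation=2)[:400],cv2.resize(b,None,fx=3,fy=3,interpolation=2)[:400]]),(786,400)))
E
```

```text
scene red 54 [ 0.554  -0.1422  0.1253] [ 0.5538 -0.1421  0.1256] [ 0.543  -0.1499  0.1094] [ 0.571  -0.1329  0.1365]
scene orange 33 [ 0.563  -0.1419  0.1022] [ 0.5629 -0.1439  0.1007] [ 0.5549 -0.1509  0.0944] [ 0.5719 -0.1258  0.1213]
scene green 93 [ 0.4514 -0.2692  0.0782] [ 0.4491 -0.2708  0.0794] [ 0.4442 -0.2752  0.0076] [ 0.5883 -0.1447  0.1159]
scene blue 84 [0.5607 0.1361 0.0989] [0.5488 0.12   0.104 ] [0.5299 0.1002 0.0003] [0.7312 0.3488 0.1155]
scene carton 1075 [[0.389244444392673, 0.25159290000420925, 0.031382921080097145], [0.4501267761906998, 0.33273570012239373, 0.047778354067864355], [0.5089011778585487, 0.5143635383142273, 0.06540601926095553]]
scene rack 1044 [[0.4186253274941159, -0.35608147841550636, 0.03151088179011908], [0.4418595571911959, -0.3163797507813332, 0.039029760215334754], [0.4704423680845852, -0.24107377795741702, 0.1109186583030088]]
scene stand 1795 [[0.4462454836393192, -0.32065691939019936, 0.006427416080819484], [0.5871142262029748, -0.15957346238031686, 0.05883874153466562], [0.6679321403852027, 0.014752117585605969, 0.12281674092925088]]
si
[... 382 characters left out ...]
95] [0.5472 0.1173 0.1088] [0.5307 0.1017 0.0997] [0.5675 0.1405 0.1191]
side carton 857 [[0.3903274607021459, 0.2546900367207175, 0.03097930438868622], [0.4444561146661189, 0.339072978898104, 0.04977870300781039], [0.5033957189276496, 0.5102710596054866, 0.06960999985467575]]
side rack 1037 [[0.41818610182290583, -0.3553167724991745, 0.03299543347209014], [0.4428517636275446, -0.32062557827494337, 0.04160987870132294], [0.46769578113467386, -0.24079166766754248, 0.1158865336256467]]
side stand 1719 [[0.5330997439479455, -0.27036101946801755, 0.00726498282123574], [0.5861600856149979, -0.16478418837732878, 0.04277677631201425], [0.6581605788833154, -0.01880635731271181, 0.12947612429029007]]
```

View pics/c.png

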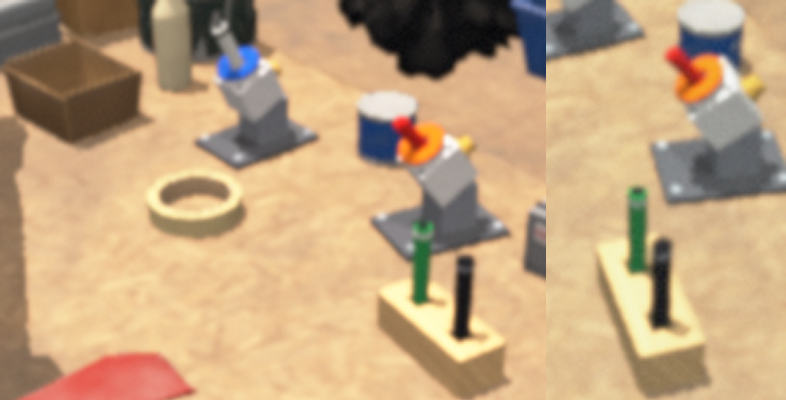

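The crop shows the red plug leaning toward the robot out of the orange collar, and the green stub in the rear hole of the rack. I'll plan a move to a view pose over the orange outlet.

```bash
cat >> h.py <<'E'
def pose(p,z,y):
    z=np.array(z,float);z/=np.linalg.norm(z);y=np.array(y,float);y-=z*(y@z);y/=np.linalg.norm(y)
    T=np.eye(4);T[:3,:3]=np.stack([np.cross(y,z),y,z],1);T[:3,3]=p;return T
def inc(T,o=None,T0=None):
    T0=tool(o or telemetry.get_obs()) if T0 is None else T0;D=np.linalg.inv(T0)@T
    return np.round(D[:3,3]*1000,1).tolist(),np.round(R.from_matrix(D[:3,:3]).as_rotvec(degrees=True),2).tolist()
E
python3 - <<'E'
from h import *
np.set_printoptions(precision=4,suppress=True)
for n,(a,b,c,e) in {'scene':(300,190,345,230),'side':(295,220,340,255)}.items():
    z=np.load(f'pics/{n}0.npz');P=cloud(n,z['d']);m=np.zeros((420,560),bool);m[b:e,a:c]=masks(z['p'])['red'][b:e,a:c];q=P[m]
    u,s,v=np.linalg.svd(q-q.mean(0));print(n,v[0],s)
    w=z['p'];M=(P[...,2]>.004)&(P[...,2]<.02)&(abs(P[...,0]-.58)<.1)&(abs(P[...,1]+.15)<.1)&(hsv(w)[...,1]<90)
    q=P[M][:,:2].astype(np.float32);print(len(q),cv2.minAreaRect(q) if len(q)>5 else 0)
a=np.array([-np.sin(np.radians(35)),0,np.cos(np.radians(35))])
T=pose(np.array([.563,-.142,.105])+.09*a,-a,(0,1,0));print(inc(T),T[:3,3])
T2=T.copy();T2[:3,3]=[.36,.2,.36];print(inc(T2))
E
```

```text
scene [ 0.613  -0.287  -0.7361] [0.0751 0.0262 0.0211]
504 ((0.5960912704467773, -0.14992652833461761), (0.0888136625289917, 0.12050668895244598), 73.6859130859375)
side [ 0.5735 -0.1706 -0.8012] [0.0682 0.0165 0.0128]
718 ((0.5819729566574097, -0.15250346064567566), (0.18131911754608154, 0.1753927320241928), 5.424356937408447)
([-521.3, -450.1, 71.5], [-8.1, -34.39, -25.5]) [ 0.5114 -0.142   0.1787]
([-233.9, -211.0, -110.0], [-8.1, -34.39, -25.5])
```

```bash
cat >> h.py <<'E'
def axis(t,psi):
    t,psi=np.radians([t,psi]);return np.array([-np.sin(t)*np.cos(psi),-np.sin(t)*np.sin(psi),np.cos(t)])
def lvl(psi): psi=np.radians(psi);return np.array([-np.sin(psi),np.cos(psi),0])
E
python3 - <<'E'
from h import *
a=axis(35,-16)
T=pose(np.array([.563,-.144,.105])+.09*a,-a,lvl(-16));print(inc(T),T[:3,3])
T2=T.copy();T2[:3,3]=[.36,.2,.34];print(inc(T2))
E
```

```text
([-517.6, -438.2, 71.5], [-3.22, -34.91, -10.0]) [ 0.51337786 -0.12977108  0.17872368]
([-233.9, -210.9, -90.0], [-3.22, -34.91, -10.0])
```

Request:
play_rows(
  increments=[
    [[-40, -40, -40], [0, 0, 0], 0],
    [[-80, -75, -75], [0, 0, 0], 0],
    [[-120, -110, -90], [0, -6, -2], 0],
    [[-155, -145, -90], [-1, -12, -4], 0],
    [[-195, -180, -90], [-2, -18, -6], 0],
    [[-234, -211, -90], [-3, -26, -8], 0],
    [[-270, -240, -85], [-3.2, -34.9, -10], 0],
    [[-305, -270, -70], [-3.2, -34.9, -10], 0],
    [[-340, -300, -50], [-3.2, -34.9, -10], 0],
    [[-375, -325, -30], [-3.2, -34.9, -10], 0],
    [[-410, -350, 0], [-3.2, -34.9, -10], 0],
    [[-445, -375, 30], [-3.2, -34.9, -10], 0],
    [[-480, -405, 50], [-3.2, -34.9, -10], 0],
    [[-517.6, -438.2, 71.5], [-3.2, -34.9, -10], 0],
    [[-517.6, -438.2, 71.5], [-3.2, -34.9, -10], 0],
    [[-517.6, -438.2, 71.5], [-3.2, -34.9, -10], 0],
    [[-517.6, -438.2, 71.5], [-3.2, -34.9, -10], 0],
    [[-517.6, -438.2, 71.5], [-3.2, -34.9, -10], 0],
  ],
)

```text
time: 1.95
ee_pos: [0.5135, -0.1289, 0.1794]
tcp_rot: [179.9, 35.0, 164.0]
wrist_force: [-0.2, 0.5, 0.4]
opening: 0.0853
grasp_force: 0.0
```

```bash
python3 - <<'E'
from h import *
o=telemetry.get_obs();p,d=camera('wrist');np.savez('pics/w1.npz',p=p,d=d,o=o);cv2.imwrite('pics/w1.png',p[:,:,::-1])
P=cloud('wrist',d,o);M=masks(p);np.set_printoptions(precision=4,suppress=True)
for k in('red','orange'):
    m=M[k]&(d>0)&(abs(P[...,0]-.56)<.05)&(abs(P[...,1]+.14)<.06)&(P[...,2]>.07);q=P[m];v,u=np.nonzero(m)
    s=np.linalg.svd(q-q.mean(0),full_matrices=False);print(k,len(q),q.mean(0),q.min(0),q.max(0),s[2][[0,2]],u.min(),u.max(),v.min(),v.max())
E
```

```text
red 808 [ 0.5516 -0.1359  0.1259] [ 0.5434 -0.1476  0.0994] [ 0.5752 -0.128   0.1395] [[-0.4443  0.1282  0.8866]
 [-0.8073  0.3717 -0.4583]] 269 293 218 257
orange 550 [ 0.562  -0.1423  0.1007] [ 0.5469 -0.1669  0.0901] [ 0.5945 -0.1175  0.1386] [[ 0.654   0.1326  0.7448]
 [ 0.7452 -0.282  -0.6042]] 246 315 197 262
```

View pics/w1.png

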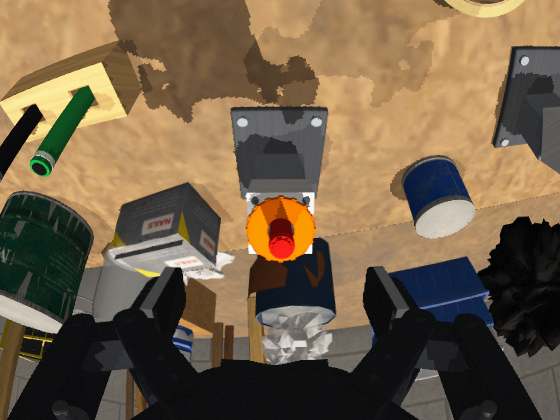

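The wrist view shows the collar centred near (281,229), the plug end at (282,246), and the base plate square to the picture, so yaw -16° is good. Next I'll fit the axis.

```bash
cat >> h.py <<'E'
from scipy.optimize import least_squares
def fitcyl(q,a,r,w=None):
    "axis foot point (in tool-like frame) of cylinder radius r, direction a"
    e1=np.cross([0,0,1.],a) if abs(a[2])<.99 else np.array([0,1.,0]);e1/=np.linalg.norm(e1);e2=np.cross(a,e1)
    xy=q@np.stack([e1,e2],1)
    f=lambda c:np.hypot(*(xy-c).T)-r
    s=least_squares(f,xy.mean(0)-[0,0] if w is None else w,loss='soft_l1',f_scale=.001);return s.x,e1,e2,np.sqrt(np.mean(s.fun**2)),np.median(f(s.x))
E
python3 - <<'E'
from h import *
np.set_printoptions(precision=4,suppress=True)
z=np.load('pics/w1.npz',allow_pickle=True);p,d=z['p'],z['d'];o=z['o'].item();P=cloud('wrist',d,o);H=hsv(p)
v,u=np.mgrid[:420,:560];box=(u>240)&(u<322)&(v>190)&(v<268)
a=axis(35,-16)
h=P@a
org=box&(H[...,0]>=7)&(H[...,0]<=18)&(H[...,1]>180)&(d>0)&(d<.3)
q=P[org];hh=q@a;print('h pct',np.percentile(hh,[5,25,50,75,95]))
md=np.median(hh);face=q[abs(hh-md)<.003]
n=np.linalg.svd(face-face.mean(0))[2][2] if len(face)<5000 else 0;print('normal',n*np.sign(n[2]),'a',a,len(face))
e1=lvl(-16);e2=np.cross(a,e1);xy=np.stack([face@e1,face@e2],1)
(c,r)=cv2.minEnclosingCircle(xy.astype(np.float32));print('circ',c,r,xy.min(0),xy.max(0))
C=c[0]*e1+c[1]*e2+md*a;print('collar center',C)
red=box&((H[...,0]<=4)|(H[...,0]>174))&(H[...,1]>170)&(d>0)&(d<.3)
q=P[red];hr=q@a;print('red h',np.percentile(hr,[2,50,98])-md)
xr=np.stack([q@e1,q@e2],1);top=hr>np.percentile(hr,98)-.003
print('top cap',xr[top].mean(0),xr[top].min(0),xr[top].max(0))
E
```

```text
h pct [-0.253  -0.2521 -0.2516 -0.2511 -0.2504]
normal [-0.5557  0.1564  0.8165] a [-0.5514  0.1581  0.8192] 2335
circ (0.021915072575211525, -0.543753981590271) 0.025918040424585342 [-0.0032 -0.5696] [ 0.047  -0.5185]
collar center [ 0.5729 -0.1415  0.1058]
red h [-0.0001  0.0359  0.0394]
top cap [ 0.0215 -0.5398] [ 0.0141 -0.5471] [ 0.0288 -0.5328]
```

```bash
python3 - <<'E'
from h import *
a=axis(35,-16);e1=lvl(-16);e2=np.cross(a,e1)
for s in(.045,.010,.0):
    T=pose(.0217*e1-.5428*e2-.2516*a+(.019+s)*a,-a,e1);print(s,inc(T),T[:3,3])
E
```

```text
0.045 ([-6.2, 3.7, 31.3], [0.08, 0.07, 0.02]) [ 0.53682721 -0.13135823  0.15766437]
0.01 ([-6.1, 3.7, 66.3], [0.08, 0.07, 0.02]) [ 0.55612471 -0.1368917   0.12899404]
0.0 ([-6.1, 3.6, 76.3], [0.08, 0.07, 0.02]) [ 0.56163828 -0.13847269  0.12080252]
```

Request:
play_rows(
  increments=[
    [[-3, 2, 12], [0, 0, 0], 0.65],
    [[-6, 3.7, 24], [0, 0, 0], 0.65],
    [[-6.2, 3.7, 31], [0, 0, 0], 0.65],
    [[-6.2, 3.7, 31], [0, 0, 0], 0.65],
    [[-6.2, 3.7, 31], [0, 0, 0], 0.65],
    [[-6.2, 3.7, 31], [0, 0, 0], 0.65],
    [[-6.2, 3.7, 31], [0, 0, 0], 0.65],
    [[-6.2, 3.7, 31], [0, 0, 0], 0.65],
  ],
  grip_force=40,
)

```text
time: 2.8
ee_pos: [0.5365, -0.1323, 0.1574]
tcp_rot: [179.9, 35.0, 164.0]
wrist_force: [0.3, -0.6, -0.2]
opening: 0.0296
grasp_force: 0.0
```

```bash
python3 - <<'E'
from h import *
a=axis(35,-16);e1=lvl(-16);e2=np.cross(a,e1)
o=telemetry.get_obs();p,d=camera('wrist');np.savez('pics/w2.npz',p=p,d=d,o=o);cv2.imwrite('pics/w2.png',p[150:390,120:440,::-1].repeat(2,0).repeat(2,1))
T=pose(.0217*e1-.5428*e2-.2516*a+(.019)*a,-a,e1);print(inc(T))
E
```

```text
([-0.3, 1.0, 44.7], [0.03, 0.03, -0.04])
```

View pics/w2.png

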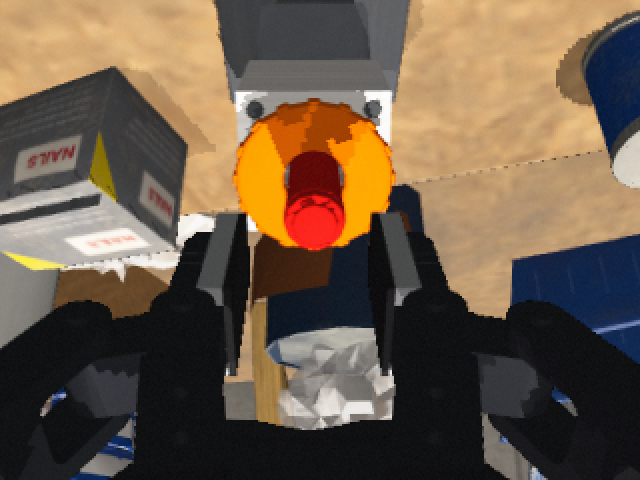

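The picture shows the plug (315,215) between the fingertips (248 and 370), about a millimetre off centre. I'll descend.

Request:
play_rows(
  increments=[
    [[0, 1, 10], [0, 0, 0], 0.65],
    [[0, 1, 20], [0, 0, 0], 0.65],
    [[0, 1, 30], [0, 0, 0], 0.65],
    [[0, 1, 37], [0, 0, 0], 0.65],
    [[0, 1, 41], [0, 0, 0], 0.65],
    [[0, 1, 44], [0, 0, 0], 0.65],
    [[0, 1, 46], [0, 0, 0], 0.65],
    [[0, 1, 46], [0, 0, 0], 0.65],
    [[0, 1, 46], [0, 0, 0], 0.65],
  ],
)

```text
time: 3.75
ee_pos: [0.5619, -0.1384, 0.1195]
tcp_rot: [179.9, 35.0, 164.0]
wrist_force: [-6.9, 1.5, 3.0]
opening: 0.0298
grasp_force: 3.6
```

Request:
play_rows(
  increments=[
    [[0, 0, 2], [0, 0, 0], 0.65],
    [[0, 0, 4], [0, 0, 0], 0.65],
    [[0, 0, 5.5], [0, 0, 0], 0.65],
    [[0, 0, 5.5], [0, 0, 0], 0.65],
    [[0, 0, 5.5], [0, 0, 0], 0.65],
  ],
)

```text
time: 4.25
ee_pos: [0.565, -0.1393, 0.1156]
tcp_rot: [179.9, 35.0, 164.0]
wrist_force: [-11.2, 2.7, 7.4]
opening: 0.0297
grasp_force: 6.3
```

```bash
python3 - <<'E'
from h import *
a=axis(35,-16);e1=lvl(-16);e2=np.cross(a,e1);o=telemetry.get_obs();B=np.stack([e1,e2,a],1)
print(o['wrist_force']@B,o['torque']@B,o['ee_pos']@B-[.0217,-.5428,-.2516])
E
```

```text
[-0.4876288   5.2013952  12.67746812] [ 1.55862216 -0.07558911  0.01308771] [0.00012559 0.00018887 0.01272658]
```

Request:
play_rows(
  increments=[
    [[0, 0, 0], [0, 0, 0], 0.72],
    [[0, 0, 0], [0, 0, 0], 0.8],
    [[0, 0, 0], [0, 0, 0], 0.9],
    [[0, 0, 0], [0, 0, 0], 0.9],
    [[0, 0, 0], [0, 0, 0], 0.9],
  ],
  grip_force=70,
)

```text
time: 4.75
ee_pos: [0.5658, -0.1392, 0.1169]
tcp_rot: [179.9, 35.2, 164.0]
wrist_force: [-9.1, 3.4, 11.1]
opening: 0.0143
grasp_force: 71.8
```

```bash
cat > st.py <<'E'
from h import *
np.set_printoptions(precision=4,suppress=True)
a=axis(35,-16);e1=lvl(-16);e2=np.cross(a,e1);o=telemetry.get_obs();B=np.stack([e1,e2,a],1)
print(o['wrist_force']@B,o['torque']@B,o['ee_pos']@B-[.0217,-.5428,-.2516],o['opening'],o['grasp_force'],o['time'])
E
python3 st.py
```

```text
[ 0.7498  1.6016 14.6503] [ 0.9485 -0.3469 -0.0196] [ 0.0005 -0.0012  0.0134] 0.01430739732395493 71.80007744867908 4.75
```

Request:
play_rows(
  increments=[
    [[0, 0, -2], [0, 0, 0], 0.9],
    [[0, 0, -4], [0, 0, 0], 0.9],
    [[0, 0, -7], [0, 0, 0], 0.9],
    [[0, 0, -10], [0, 0, 0], 0.9],
    [[0, 0, -10], [0, 0, 0], 0.9],
  ],
)

```text
time: 5.25
ee_pos: [0.5602, -0.1376, 0.1241]
tcp_rot: [179.9, 35.1, 164.0]
wrist_force: [-0.7, 2.8, 2.9]
opening: 0.0146
grasp_force: 69.0
```

```bash
python3 st.py
```

```text
[ 2.513  -0.4711  3.2215] [ 0.1404 -0.658  -0.0293] [ 0.0004 -0.0005  0.0227] 0.014634428067337491 68.9621365070343 5.25
```

Request:
play_rows(
  increments=[
    [[0, 0, -6], [0, 0, 0], 0.9],
    [[0, 0, -14], [0, 0, 0], 0.9],
    [[0, 0, -24], [0, 0, 0], 0.9],
    [[0, 0, -36], [0, 0, 0], 0.9],
    [[0, 0, -50], [0, 0, 0], 0.9],
    [[0, 0, -70], [0, 0, 0], 0.9],
    [[0, 0, -70], [0, 0, 0], 0.9],
    [[0, 0, -70], [0, 0, 0], 0.9],
  ],
)

```text
time: 6.05
ee_pos: [0.5208, -0.1269, 0.1805]
tcp_rot: [180.0, 35.0, 164.0]
wrist_force: [-0.5, -0.3, -0.4]
opening: 0.0147
grasp_force: 69.1
```

```bash
python3 st.py; python3 - <<'E'
from h import *
o=telemetry.get_obs();p,d=camera('wrist');np.savez('pics/w3.npz',p=p,d=d,o=o);cv2.imwrite('pics/w3.png',p[150:390,120:440,::-1].repeat(2,0).repeat(2,1))
print(o['q'])
# carton from initial scene clouds
for n in('scene','side'):
    z=np.load(f'pics/{n}0.npz');P=cloud(n,z['d']);
    m=(P[...,2]>.058)&(P[...,2]<.078)&(abs(P[...,0]-.44)<.09)&(abs(P[...,1]-.32)<.1)&(hsv(z['p'])[...,0]<22)
    q=P[m][:,:2].astype(np.float32);print(n,len(q),cv2.minAreaRect(q),q.min(0),q.max(0))
E
```

```text
[-0.3845  0.5713 -0.1322] [0.6202 0.0348 0.0413] [-0.0001  0.0005  0.0922] 0.01467493383376832 69.05499815940857 6.05
[-12.78296943 -31.45960029 -35.63834748  50.83323693  -1.82762449
   2.67112039]
scene 201 ((0.44732600450515747, 0.3193947374820709), (0.11502113938331604, 0.1366785317659378), 4.642712116241455) [0.38554186 0.2477189 ] [0.5067838  0.38818017]
side 253 ((0.4482523202896118, 0.3225806653499603), (0.1132257804274559, 0.13768941164016724), 5.552412509918213) [0.387772   0.24952947] [0.50826997 0.3944101 ]
```

View pics/w3.png

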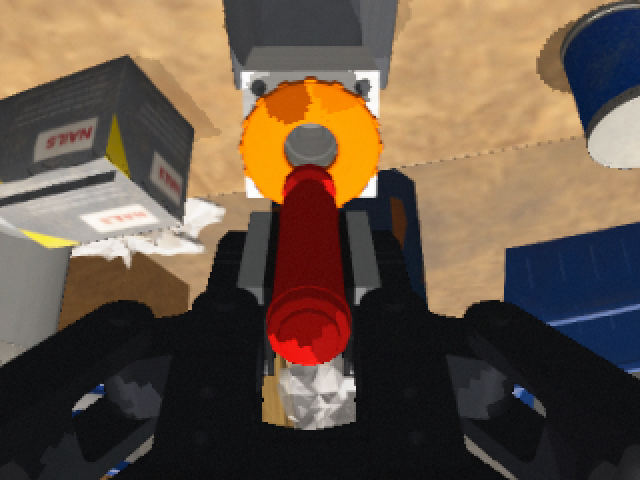

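The plug is held and clear of the bore, with the collar out. Next is the carton, whose centre is at (0.448,0.321) with yaw about 5°.

```bash
python3 - <<'E'
from h import *
y=5;c=np.array([.448,.321,0]);dx=np.array([np.cos(np.radians(y)),np.sin(np.radians(y)),0])
b=axis(35,y);B=c+.003*dx
for p in([.46,.05,.28],B+[0,0,.26],B+[0,0,.12],B+[0,0,.064]):
    print(np.round(p,4),inc(pose(p,-b,lvl(y))))
z=np.load('pics/scene0.npz');P=cloud('scene',z['d']);print('glue',np.median(P[150:185,222:232].reshape(-1,3),0))
E
```

```text
[0.46 0.05 0.28] ([30.4, 153.3, -143.6], [-12.02, -0.03, -17.24])
[0.451  0.3213 0.26  ] ([110.4, 411.5, -174.9], [-12.02, -0.03, -17.24])
[0.451  0.3213 0.12  ] ([190.6, 411.4, -60.2], [-12.02, -0.03, -17.24])
[0.451  0.3213 0.064 ] ([222.7, 411.4, -14.3], [-12.02, -0.03, -17.24])
glue [0.58431475 0.30388632 0.0780195 ]
```

Request:
play_rows(
  increments=[
    [[0, 0, -40], [0, 0, 0], 0.9],
    [[5, 25, -80], [-2, 0, -3], 0.9],
    [[18, 65, -110], [-5, 0, -7], 0.9],
    [[25, 110, -135], [-7, 0, -11], 0.9],
    [[30, 153, -144], [-9, 0, -14], 0.9],
    [[45, 200, -149], [-12, 0, -17.2], 0.9],
    [[60, 250, -155], [-12, 0, -17.2], 0.9],
    [[75, 300, -161], [-12, 0, -17.2], 0.9],
    [[92, 350, -168], [-12, 0, -17.2], 0.9],
    [[110.4, 411.5, -174.9], [-12, 0, -17.2], 0.9],
    [[115, 411.5, -168], [-12, 0, -17.2], 0.9],
    [[140, 411.5, -132], [-12, 0, -17.2], 0.9],
    [[165, 411.5, -97], [-12, 0, -17.2], 0.9],
    [[190.6, 411.4, -60.2], [-12, 0, -17.2], 0.9],
    [[190.6, 411.4, -60.2], [-12, 0, -17.2], 0.9],
    [[190.6, 411.4, -60.2], [-12, 0, -17.2], 0.9],
  ],
)

```text
time: 7.7
ee_pos: [0.4512, 0.3211, 0.1205]
tcp_rot: [-179.9, 34.9, -175.0]
wrist_force: [0.2, 0.4, 0.2]
opening: 0.0143
grasp_force: 68.9
```

```bash
python3 - <<'E'
from h import *
np.set_printoptions(precision=4,suppress=True)
o=telemetry.get_obs();p,d=camera('wrist');np.savez('pics/w4.npz',p=p,d=d,o=o);P=cloud('wrist',d,o)
m=(P[...,2]>.055)&(P[...,2]<.08)&(d>0)&(abs(P[...,0]-.44)<.09)&(abs(P[...,1]-.32)<.1)&(hsv(p)[...,0]>4)&(hsv(p)[...,0]<22)&(hsv(p)[...,1]>60)
q=P[m];print(len(q),np.percentile(q,[1,99],axis=0),cv2.minAreaRect(q[:,:2].astype(np.float32)))
cv2.imwrite('pics/w4.png',p[:,:,::-1])
y=5
for z in(.064,):
    print(inc(pose([.451,.3213,z],-axis(35,y),lvl(y))))
E
```

```text
8810 [[0.3895 0.2539 0.0551]
 [0.5082 0.3852 0.0681]] ((0.44986310601234436, 0.32006293535232544), (0.11495447158813477, 0.1277628093957901), 4.913640022277832)
([34.7, -0.6, 47.5], [0.03, 0.11, -0.08])
```

View pics/w4.png

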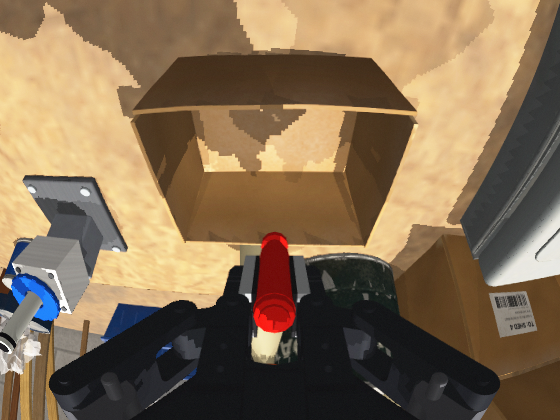

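The plug (275,270) hangs over the carton, whose opening spans about (135–415, 110–245). I'll lower and release.

Request:
play_rows(
  increments=[
    [[12, 0, 16], [0, 0, 0], 0.9],
    [[24, 0, 32], [0, 0, 0], 0.9],
    [[34, 0, 46.5], [0, 0, 0], 0.9],
    [[34, 0, 46.5], [0, 0, 0], 0.9],
    [[34, 0, 46.5], [0, 0, 0], 0.9],
    [[34, 0, 46.5], [0, 0, 0], 0.62],
    [[34, 0, 46.5], [0, 0, 0], 0.62],
    [[34, 0, 46.5], [0, 0, 0], 0.62],
    [[34, 0, 46.5], [0, 0, 0], 0.62],
    [[34, 0, 46.5], [0, 0, 0], 0.62],
    [[34, 0, 46.5], [0, 0, 0], 0.62],
  ],
)

```text
time: 8.85
ee_pos: [0.45, 0.3212, 0.063]
tcp_rot: [180.0, 35.0, -175.0]
wrist_force: [-0.3, 0.6, -0.2]
opening: 0.0323
grasp_force: 0.0
```

Request:
play_rows(
  increments=[
    [[0, 0, -15], [0, 0, 0], 0.62],
    [[0, 0, -35], [0, 0, 0], 0.62],
    [[0, 0, -70], [0, 0, 0], 0.62],
    [[-25, 0, -105], [0, 0, 0], 0.62],
    [[-60, 0, -145], [0, 0, 0], 0.62],
    [[-80, 0, -165], [0, 0, 0], 0.62],
    [[-80, 0, -165], [0, 0, 0], 0.62],
    [[-80, 0, -165], [0, 0, 0], 0.62],
  ],
)

```text
time: 9.65
ee_pos: [0.4211, 0.3187, 0.2443]
tcp_rot: [180.0, 35.0, -175.1]
wrist_force: [0.9, 0.5, -0.5]
opening: 0.0322
grasp_force: 0.0
```

```bash
python3 - <<'E'
from h import *
np.set_printoptions(precision=4,suppress=True)
o=telemetry.get_obs();p,d=camera('wrist');P=cloud('wrist',d,o);m=masks(p)['red']&(d>0)&(abs(P[...,0]-.45)<.1)&(abs(P[...,1]-.32)<.1)&(P[...,2]<.15)
print('red',m.sum(),np.percentile(P[m],[2,50,98],axis=0) if m.any() else 0,o['ee_pos'])
# green stub estimate from start clouds
for n in('scene','side'):
    z=np.load(f'pics/{n}0.npz');Q=cloud(n,z['d']);H=hsv(z['p'])
    m=masks(z['p'])['green']&(abs(Q[...,0]-.45)<.03)&(abs(Q[...,1]+.27)<.03)&(Q[...,2]>.05);q=Q[m]
    print(n,fitcyl(q,np.array([0,0,1.]),.008)[:4],q[:,2].max())
    m=(abs(Q[...,2]-.04)<.006)&(abs(Q[...,0]-.445)<.05)&(abs(Q[...,1]+.3)<.09)&(H[...,0]>12)&(H[...,0]<30);print(cv2.minAreaRect(Q[m][:,:2].astype(np.float32)))
T=pose([.43,-.27,.26],[0,0,-1],[1,0,0]);print(inc(T))
T=pose([.43,-.27,.26],[0,0,-1],[0,1,0]);print(inc(T))
E
```

```text
red 839 [[0.4189 0.3116 0.0104]
 [0.4468 0.3202 0.0157]
 [0.4823 0.3282 0.0182]] [0.4211 0.3187 0.2443]
scene (array([-0.2645, -0.4541]), array([0., 1., 0.]), array([-1.,  0.,  0.]), np.float64(0.002070492242829973)) 0.11589994204921594
((0.4489392042160034, -0.29565393924713135), (0.1239047721028328, 0.05506076291203499), 80.76422119140625)
side (array([-0.2636, -0.4526]), array([0., 1., 0.]), array([-1.,  0.,  0.]), np.float64(0.001476132140344872)) 0.11703836023679909
((0.44902604818344116, -0.29365038871765137), (0.12481750547885895, 0.05163465440273285), 80.9803237915039)
([24.7, -587.0, -37.5], [28.84, 26.5, 91.72])
([24.7, -587.0, -37.5], [1.47, 34.92, 4.82])
```

```bash
python3 - <<'E'
from h import *
print(inc(pose([.452,-.264,.20],[0,0,-1],lvl(-12))))
E
```

```text
([40.6, -582.9, 24.5], [5.13, 34.69, 16.44])
```

Request:
play_rows(
  increments=[
    [[-10, -45, -20], [0, 0, 0], 0.55],
    [[-5, -90, -30], [1, 8, 4], 0.55],
    [[0, -140, -35], [2, 15, 8], 0.55],
    [[5, -190, -35], [3, 22, 12], 0.55],
    [[10, -240, -35], [4, 30, 15], 0.55],
    [[15, -290, -30], [5.1, 34.7, 16.4], 0.55],
    [[20, -340, -20], [5.1, 34.7, 16.4], 0.55],
    [[25, -390, -10], [5.1, 34.7, 16.4], 0.55],
    [[30, -440, 0], [5.1, 34.7, 16.4], 0.55],
    [[35, -490, 10], [5.1, 34.7, 16.4], 0.55],
    [[38, -540, 20], [5.1, 34.7, 16.4], 0.55],
    [[40.6, -583, 24.5], [5.1, 34.7, 16.4], 0.55],
    [[40.6, -583, 24.5], [5.1, 34.7, 16.4], 0.55],
    [[40.6, -583, 24.5], [5.1, 34.7, 16.4], 0.55],
    [[40.6, -583, 24.5], [5.1, 34.7, 16.4], 0.55],
  ],
)

```text
time: 11.2
ee_pos: [0.452, -0.2628, 0.1999]
tcp_rot: [179.9, -0.0, 168.1]
wrist_force: [-0.2, 0.1, 0.0]
opening: 0.0388
grasp_force: 0.0
```

```bash
python3 - <<'E'
from h import *
np.set_printoptions(precision=4,suppress=True)
o=telemetry.get_obs();p,d=camera('wrist');np.savez('pics/w5.npz',p=p,d=d,o=o);P=cloud('wrist',d,o);cv2.imwrite('pics/w5.png',p[:,:,::-1])
m=masks(p)['green']&(d>0)&(abs(P[...,0]-.45)<.04)&(abs(P[...,1]+.265)<.04)&(P[...,2]>.045);q=P[m]
v,u=np.nonzero(m);print(len(q),u.min(),u.max(),v.min(),v.max())
for lo,hi in((.05,.08),(.08,.112),(.045,.12)):
    k=q[(q[:,2]>lo)&(q[:,2]<hi)];s=fitcyl(k,np.array([0,0,1.]),.008,w=k[:,1::-1].mean(0)*[1,-1]+[0,-.005]);print(lo,len(k),s[0],s[3],k.min(0),k.max(0))
t=(P[...,2]>.111)&(abs(P[...,0]-.45)<.03)&(abs(P[...,1]+.265)<.03)&(P[...,2]<.125);print('top',t.sum(),P[t].min(0),P[t].max(0),P[t].mean(0))
E
```

```text
595 134 282 193 416
0.05 170 [-0.2663 -0.4556] 0.0001865415959930339 [ 0.4472 -0.2719  0.0502] [ 0.4565 -0.2584  0.0799]
0.08 195 [-0.2662 -0.4556] 0.0001986561913617361 [ 0.4471 -0.2719  0.08  ] [ 0.4557 -0.2583  0.112 ]
0.045 591 [-0.2662 -0.4557] 0.0009777757924883932 [ 0.4471 -0.273   0.045 ] [ 0.4632 -0.2583  0.1162]
top 392 [ 0.4472 -0.273   0.111 ] [ 0.4634 -0.2583  0.1163] [ 0.4545 -0.2658  0.1143]
```

View pics/w5.png

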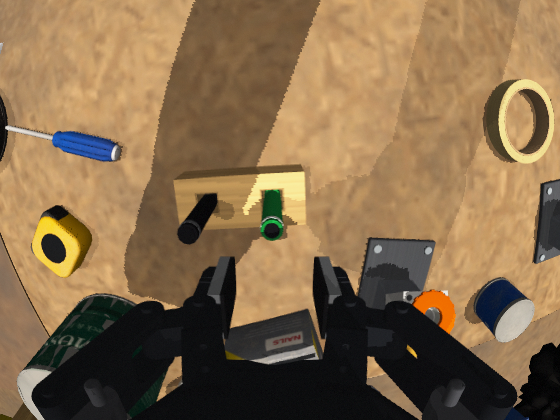

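The green stub (272,215) is upright with its axis at (0.4556,-0.2662); the black stub at (195,225) is clear of the left finger (225,280).

Request:
play_rows(
  increments=[
    [[-4.2, -2.6, 20], [0, 0, 0], 0.55],
    [[-4.2, -2.6, 50], [0, 0, 0], 0.55],
    [[-4.2, -2.6, 80], [0, 0, 0], 0.55],
    [[-4.2, -2.6, 105], [0, 0, 0], 0.55],
    [[-4.2, -2.6, 113], [0, 0, 0], 0.55],
    [[-4.2, -2.6, 113], [0, 0, 0], 0.55],
    [[-4.2, -2.6, 113], [0, 0, 0], 0.7],
    [[-4.2, -2.6, 113], [0, 0, 0], 0.9],
    [[-4.2, -2.6, 113], [0, 0, 0], 0.9],
    [[-4.2, -2.6, 113], [0, 0, 0], 0.9],
    [[-4.2, -2.6, 113], [0, 0, 0], 0.9],
  ],
  grip_force=70,
)

```text
time: 12.35
ee_pos: [0.4568, -0.2675, 0.0895]
tcp_rot: [179.9, 0.2, 168.1]
wrist_force: [-0.7, 0.8, 6.4]
opening: 0.0141
grasp_force: 68.2
```

Request:
play_rows(
  increments=[
    [[0, 0, -10], [0, 0, 0], 0.9],
    [[0, 0, -30], [0, 0, 0], 0.9],
    [[0, 0, -60], [0, 0, 0], 0.9],
    [[0, 0, -100], [0, 0, 0], 0.9],
    [[0, 0, -150], [0, 0, 0], 0.9],
    [[0, 0, -150], [0, 0, 0], 0.9],
    [[0, 0, -150], [0, 0, 0], 0.9],
  ],
)

```text
time: 13.05
ee_pos: [0.4563, -0.2676, 0.2395]
tcp_rot: [180.0, 0.2, 168.0]
wrist_force: [-0.2, -0.3, -1.9]
opening: 0.0141
grasp_force: 68.1
```

```bash
python3 - <<'E'
from h import *
np.set_printoptions(precision=4,suppress=True)
a=axis(35,-16);e1=lvl(-16);e2=np.cross(a,e1)
z=np.load('pics/w3.npz',allow_pickle=True);p,d=z['p'],z['d'];P=cloud('wrist',d,z['o'].item());H=hsv(p)
m=(H[...,0]>=7)&(H[...,0]<=18)&(H[...,1]>180)&(d>0)&(np.linalg.norm(P-[.5729,-.1415,.1058],axis=-1)<.04)
q=P[m];h=q@a;md=np.median(h);f=q[abs(h-md)<.002];xy=np.stack([f@e1,f@e2],1)
n=np.linalg.svd(f-f.mean(0),full_matrices=False)[2][2];print('collar',cv2.minEnclosingCircle(xy.astype(np.float32)),md,n*np.sign(n[2]),a,xy.min(0),xy.max(0))
o=telemetry.get_obs();p,d=camera('wrist');np.savez('pics/w6.npz',p=p,d=d,o=o);cv2.imwrite('pics/w6.png',p[:,:,::-1])
P=cloud('wrist',d,o);T=tool(o);L=(P-T[:3,3])@T[:3,:3]
m=masks(p)['green']&(d>0)&(np.hypot(L[...,0],L[...,1])<.03)&(abs(L[...,2])<.12);q=L[m];print(len(q),q.min(0),q.max(0))
# fit cylinder with free tilt
f=lambda v:np.linalg.norm(np.cross(q-[v[0],v[1],0],np.array([v[2],v[3],1])/np.linalg.norm([v[2],v[3],1])),axis=1)-.008
s=least_squares(f,[0,0,0,0],loss='soft_l1',f_scale=.0005);print('axis x,y at TCP, slopes',s.x,np.median(abs(s.fun)))
for lo in np.arange(-.03,.09,.01):
    k=q[(q[:,2]>=lo)&(q[:,2]<lo+.01)]
    if len(k)>3: print(round(lo,2),len(k),k.max(0)[0],k[:,1].min(),k[:,1].max())
T2=pose(.0217*e1-.5438*e2-.2516*a+.10*a+.0*a,-a,e1);print(inc(T2),T2[:3,3])
E
```

```text
collar ((0.021897656843066216, -0.5440608263015747), 0.025463581085205078) -0.2516381544234903 [-0.5498  0.1567  0.8205] [-0.5514  0.1581  0.8192] [-0.0032 -0.5675] [ 0.0467 -0.519 ]
2941 [-0.0073 -0.0084 -0.0261] [0.0106 0.0073 0.0737]
axis x,y at TCP, slopes [ 0.0012 -0.0005 -0.0005  0.0036] 0.0002831677667267437
-0.03 722 0.010086690504762432 -0.008448436998073808 0.0073488640935840685
-0.02 258 0.010109093104903641 -0.008289500519035549 0.006696035189345621
-0.01 411 0.009995349499076461 -0.007719172899126261 0.006635639367633627
0.0 348 0.010613780402136768 -0.0076529031735703005 0.006592813455019644
0.01 275 0.010403283970996212 -0.007641254403228617 0.006537051180054618
0.02 245 0.010066968280289959 -0.00776442916866467 0.006702299814499058
0.03 201 0.009872441495195188 -0.007986299643277683 0.007075830882810431
0.04 178 0.009920110943805543 -0.0078023503712791676 0.007279910020304421
0.05 91 0.00990395700870196 -0.00755595260137687 0.007096619246916141
0.06 182 0.009919792761178029 -0.007535512078053586 0.007026532941942961
0.07 30 0.009856043552766 -0.006272035416230454 0.00710290842366222
([-31.2, 151.2, 50.4], [1.31, -34.92, 3.9]) [ 0.5178 -0.1259  0.1877]
```

```bash
python3 - <<'E'
from h import *
a=axis(35,-16);e1=lvl(-16);e2=np.cross(a,e1)
for h in(.15,.105): print(inc(pose(.0222*e1-.5455*e2+(h-.2516)*a,-a,e1)))
E
```

```text
([-4.0, 153.6, 8.4], [1.31, -34.92, 3.9])
([-29.7, 151.8, 45.3], [1.31, -34.92, 3.9])
```

Request:
play_rows(
  increments=[
    [[-2, 35, 0], [0.3, -7, 0.8], 0.9],
    [[-2, 70, 0], [0.6, -14, 1.6], 0.9],
    [[-2, 105, 0], [0.9, -21, 2.4], 0.9],
    [[-4, 135, 4], [1.2, -28, 3.2], 0.9],
    [[-4, 153.6, 8.4], [1.3, -34.9, 3.9], 0.9],
    [[-4, 153.6, 8.4], [1.3, -34.9, 3.9], 0.9],
    [[-17, 152.8, 27], [1.3, -34.9, 3.9], 0.9],
    [[-29.7, 151.8, 45.3], [1.3, -34.9, 3.9], 0.9],
    [[-29.7, 151.8, 45.3], [1.3, -34.9, 3.9], 0.9],
    [[-29.7, 151.8, 45.3], [1.3, -34.9, 3.9], 0.9],
    [[-29.7, 151.8, 45.3], [1.3, -34.9, 3.9], 0.9],
  ],
)

```text
time: 14.2
ee_pos: [0.5165, -0.1252, 0.1935]
tcp_rot: [180.0, 34.9, 164.0]
wrist_force: [0.2, 0.4, -0.1]
opening: 0.0142
grasp_force: 68.3
```

```bash
python3 - <<'E'
from h import *
np.set_printoptions(precision=4,suppress=True)
a=axis(35,-16);e1=lvl(-16);e2=np.cross(a,e1)
o=telemetry.get_obs();p,d=camera('wrist');np.savez('pics/w7.npz',p=p,d=d,o=o);P=cloud('wrist',d,o);H=hsv(p)
cv2.imwrite('pics/w7.png',p[150:390,120:440,::-1].repeat(2,0).repeat(2,1))
m=(H[...,0]>=7)&(H[...,0]<=18)&(H[...,1]>180)&(d>0)&(np.linalg.norm(P-[.5729,-.1415,.1058],axis=-1)<.04)
q=P[m];h=q@a;md=np.median(h);f=q[abs(h-md)<.002];xy=np.stack([f@e1,f@e2],1);print('collar',cv2.minEnclosingCircle(xy.astype(np.float32)),md)
T=tool(o);L=(P-T[:3,3])@T[:3,:3]
m=masks(p)['green']&(d>0)&(np.hypot(L[...,0],L[...,1])<.03)&(abs(L[...,2])<.12);g=P[m];l=L[m]
for lo,hi in((-.02,.02),(.03,.06)):
    k=g[(l[:,2]>lo)&(l[:,2]<hi)];xy=np.stack([k@e1,k@e2],1);f=lambda c:np.hypot(*(xy-c).T)-.008
    print(lo,least_squares(f,[xy[:,0].mean(),xy[:,1].max()-.008],loss='soft_l1',f_scale=.0005).x, xy[:,1].max()-.008)
print(l[:,2].max(),inc(pose(.0222*e1-.5455*e2+(.105-.2516)*a,-a,e1)))
E
```

```text
collar ((0.021725572645664215, -0.5438741445541382), 0.025442982092499733) -0.25176820717917825
-0.02 [ 0.0215 -0.5441] -0.5428956505474335
0.03 [ 0.0217 -0.544 ] -0.5433252112744977
0.07320486157887182 ([0.6, 0.1, 0.7], [0.0, -0.02, -0.02])
```

View pics/w7.png

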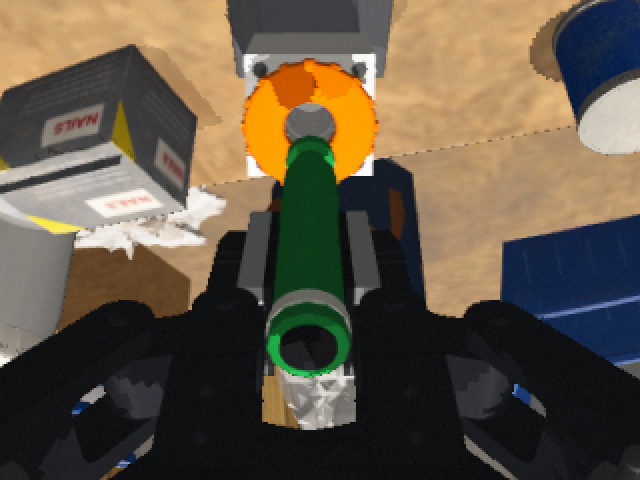

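The stub is lined up with the bore (310,122). I'll insert it in stages.

Request:
play_rows(
  increments=[
    [[0, 0, 12], [0, 0, 0], 0.9],
    [[0, 0, 24], [0, 0, 0], 0.9],
    [[0, 0, 32], [0, 0, 0], 0.9],
    [[0, 0, 40], [0, 0, 0], 0.9],
    [[0, 0, 48], [0, 0, 0], 0.9],
    [[0, 0, 54], [0, 0, 0], 0.9],
    [[0, 0, 54], [0, 0, 0], 0.9],
  ],
)

```text
time: 14.95
ee_pos: [0.5464, -0.1335, 0.1476]
tcp_rot: [180.0, 34.9, 164.0]
wrist_force: [1.6, -0.3, -0.5]
opening: 0.0145
grasp_force: 68.3
```

```bash
python3 st.py
```

```text
[ 0.202  -1.0455 -1.3215] [ 0.1286  0.0657 -0.0685] [ 0.0006 -0.0023  0.0501] 0.014520308721783566 68.26549172401428 14.95
```

Request:
play_rows(
  increments=[
    [[0, 0, 3], [0, 0, 0], 0.9],
    [[0, 0, 6], [0, 0, 0], 0.9],
    [[0, 0, 9], [0, 0, 0], 0.9],
    [[0, 0, 13], [0, 0, 0], 0.9],
    [[0, 0, 17], [0, 0, 0], 0.9],
    [[0, 0, 19], [0, 0, 0], 0.9],
    [[0, 0, 21], [0, 0, 0], 0.9],
    [[0, 0, 21], [0, 0, 0], 0.9],
    [[0, 0, 21], [0, 0, 0], 0.9],
  ],
)

```text
time: 15.85
ee_pos: [0.5578, -0.1366, 0.1314]
tcp_rot: [180.0, 35.0, 164.0]
wrist_force: [-2.4, -0.2, 4.6]
opening: 0.0145
grasp_force: 69.7
```

```bash
python3 st.py
```

```text
[-0.8843 -0.79    5.0096] [ 0.4972  0.1047 -0.0418] [ 0.0008 -0.0026  0.0301] 0.01450711830028348 69.70162510871887 15.85
```

Push gently further to the floor, watching for the force rise.

Request:
play_rows(
  increments=[
    [[0, 0, 1], [0, 0, 0], 0.9],
    [[0, 0, 2], [0, 0, 0], 0.9],
    [[0, 0, 3], [0, 0, 0], 0.9],
    [[0, 0, 3], [0, 0, 0], 0.9],
    [[0, 0, 3], [0, 0, 0], 0.9],
  ],
)

```text
time: 16.35
ee_pos: [0.5603, -0.1374, 0.1323]
tcp_rot: [180.0, 35.2, 164.0]
wrist_force: [-19.1, 4.5, 23.9]
opening: 0.0143
grasp_force: 72.2
```

```bash
python3 st.py
```

```text
[-0.9664  2.3155 30.8468] [ 1.1105  0.4395 -0.0106] [ 0.0007 -0.0053  0.0293] 0.014293961213969364 72.20955848693848 16.35
```

It's on the floor at 31 N. Now a gentle tug test.

Request:
play_rows(
  increments=[
    [[0, 0, -3], [0, 0, 0], 0.9],
    [[0, 0, -5], [0, 0, 0], 0.9],
    [[0, 0, -6], [0, 0, 0], 0.9],
    [[0, 0, -6], [0, 0, 0], 0.9],
  ],
)

```text
time: 16.75
ee_pos: [0.5563, -0.1361, 0.1325]
tcp_rot: [180.0, 34.9, 164.0]
wrist_force: [12.2, -3.0, -7.1]
opening: 0.0143
grasp_force: 68.8
```

```bash
python3 st.py
```

```text
[  0.4678  -6.2262 -13.077 ] [-0.9671 -0.1656  0.0287] [ 0.0009 -0.002   0.0319] 0.014285306368663807 68.83475303649902 16.75
```

Locked. Seat it again, open and back off along the bore.

Request:
play_rows(
  increments=[
    [[0, 0, 3], [0, 0, 0], 0.9],
    [[0, 0, 4.5], [0, 0, 0], 0.9],
    [[0, 0, 4.5], [0, 0, 0], 0.9],
    [[0, 0, 2.5], [0, 0, 0], 0.55],
    [[0, 0, 2.5], [0, 0, 0], 0.55],
    [[0, 0, 2.5], [0, 0, 0], 0.55],
    [[0, 0, 2.5], [0, 0, 0], 0.55],
    [[0, 0, 2.5], [0, 0, 0], 0.55],
    [[0, 0, -10], [0, 0, 0], 0.55],
    [[0, 0, -30], [0, 0, 0], 0.55],
    [[0, 0, -60], [0, 0, 0], 0.55],
    [[0, 0, -100], [0, 0, 0], 0.55],
    [[0, 0, -120], [0, 0, 0], 0.55],
    [[0, 0, -120], [0, 0, 0], 0.55],
    [[0, 0, -120], [0, 0, 0], 0.55],
  ],
)

```text
time: 18.25
ee_pos: [0.49, -0.1173, 0.2322]
tcp_rot: [180.0, 35.0, 164.0]
wrist_force: [1.1, 0.6, -0.1]
opening: 0.0386
grasp_force: 0.0
```

```bash
python3 - <<'E'
from h import *
np.set_printoptions(precision=4,suppress=True)
a=axis(35,-16)
o=telemetry.get_obs();p,d=camera('wrist');P=cloud('wrist',d,o);H=hsv(p)
cv2.imwrite('pics/w8.png',p[:,:,::-1])
near=(d>0)&(np.linalg.norm(P-[.56,-.14,.12],axis=-1)<.07)
m=(H[...,0]>=7)&(H[...,0]<=18)&(H[...,1]>180)&near;md=np.median(P[m]@a)
g=masks(p)['green']&near;print('collar',md,'stub top above collar',np.percentile(P[g]@a,[50,99,100])-md,g.sum(),o['wrist_force'],o['time'])
E
```

```text
collar -0.2516836397500197 stub top above collar [0.0529 0.056  0.0565] 356 [ 1.1262  0.5605 -0.0932] 18.25
```

View pics/w8.png

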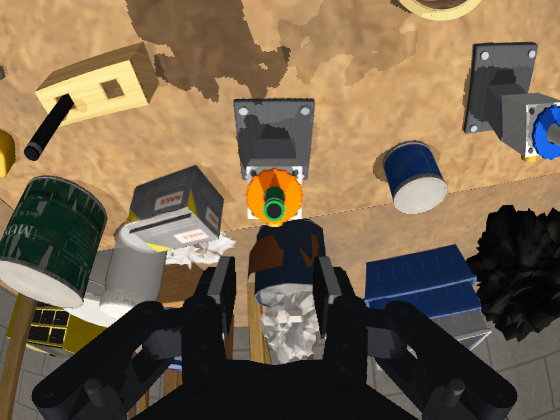

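The stub (275,207) stands in the orange collar (274,197), about 55 mm is showing, and the collar is at its rest height. Everything else is in place.

```bash
python3 -c "
from workcell import workorder
print(workorder.job_done())"
```

```text
the job is handed in; nothing more can be done
None
```

The job is done and handed in at about 18 s: the red plug is lying in the carton, and the green stub is locked home in the orange outlet (it held in a tug test) with the collar back at rest.

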